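# Set the tamp press to its gauge and lock the screw with the jam nut

### The job

Set the depth of the bench tamp press: turn the hexagon head of its setting screw clockwise, by feel, until the tamping foot just bears lightly on the gauge in the basket; do not force it. Then, without losing that setting, run the large hexagon jam nut clockwise down the screw until you feel it seat on the boss of the press, and lock it there with about 20 degrees more. Let go, and leave the other things on the counter where they are.

Things in the scene. Friction and masses are not known exactly. Their poses are not given: they have to be found in the camera images.
- press: Bench tamp press, grey cast frame fixed to the counter: base plate 196 x 124 x 18 mm, a column at its own +x end (the back) and a 40 mm wide head arm from there to the boss, its top 96 mm above the counter; only boss, nut and screw head are higher. Origin on the upright screw axis at counter height. The lift lever, low on its -y side, is left alone.
- boss: Round steel threaded boss of the head, fixed; the screw passes through it. Origin at the centre of its flat top face, 118 mm above the counter, on which the jam nut must seat. Its neck, 36 mm in diameter, stands 22 mm above the head arm, so it is 2.5 mm narrower on each side than the nut's flats.
- screw: Tall steel hexagon head of the setting screw, top of the press: 30 mm across flats, 28 mm high, origin at its centre, own x axis square to a flat. Right-hand thread: clockwise from above sinks screw, foot and (riding along) jam nut 8 mm a turn; it stays where left. Drag 0.12 N m; as the foot bears the torque rises by some 0.007 N m for each N. 0.08 N m over the drag is lightly.
- foot: Centre of the flat underside of the 57 mm tamping foot, fixed on the lower end of the screw, 112 mm below the head's centre. Under it the 57 mm aluminium gauge disc is fixed in the basket, top face about 46 mm above the counter, 0.8 mm more or less: the touch must be felt, 0.8 to 2.7 rad from the start. Then each 0.1 rad adds some 15 to 25 N. Bearing lightly is 2 to 45 N; 80 N is forced.
- jam_nut: Steel hexagon jam nut on the screw between its head and the boss: 41 mm across flats, 16 mm high, origin at its centre, own x axis square to a flat. Right-hand thread: clockwise from above runs it down 8 mm a turn, alone, drag 0.04 N m, the screw staying put. Fingers may reach 20 mm below its underside; the top of the narrower screw head is 43 to 48 mm above the nut's centre.
- nut_face (a point): Centre of the nut's underside, 8 mm below its centre. With the screw set, 1.4 to 3.8 mm remain to the boss (1.1 to 3 rad). Seating is felt: the torque, 0.04 N m till then, passes 0.1 N m within 0.1 rad. From there each 10 degrees adds about 45 N of clamping force; the nut keeps it when let go. A wrist at rest may show the torque with either sign and less than while turning.
- tamper: Loose hand tamper with a dark wooden handle, 58 mm wide and 94 mm high, standing on the counter; not to be moved. Origin at the centre of its underside.
- cups: Two loose stacked white porcelain cups, 82 mm wide and 89 mm high; not to be moved. Origin at the centre of the underside.
- sleeves: Loose stack of brown cup sleeves, 68 mm wide and 114 mm high; not to be moved. Origin at the centre of the underside.

How it is judged:
By the outcome, as a careful person would: the job done as asked, in the order asked, and still so for the second after the job is handed in, with the robot touching nothing.
It also fails if it takes over 72 s, if anything falls off the work surface, if the arm or the gripper's body presses on something with over 40 N, if the wrist force passes 120 N, or if a joint passes its speed limit or range.

### The arm

A 6-joint arm with a two-finger parallel gripper is mounted at the origin on a cart in front of the work surface, level with it; the furniture and walls round the work are solid. World frame = base frame: x ahead of the robot, y to its left, z up, the work surface at z = 0. Lengths are in mm, angles in degrees, forces in N, time in s.
With the tool pointing down it reaches from about 350 to 850 mm from the base axis. Payload 8.1 kg.
Tool frame: the origin (TCP) lies midway between the tips of the shut fingers; the grasp point (between the pads) lies 19 mm behind it; z points along the fingers, y is the direction in which the jaws open and shut (so a half turn about z gives the same grasp; the last joint's range is limited). The gripper opens to 85 mm and grips with 20 to 120 N. Pads are 22 mm wide; open, the fingers measure 114 mm over their backs; the gripper's body (76 mm by 85 mm) begins 54 mm behind the grasp point. The pads swing forward as they close: fully open they stand 13 mm farther back than shut.
Start: joints at [70.737, 7.471, 85.268, -0, 87.261, -4.893], TCP at [148.885, 581.239, 231.292] pointing down, gripper open.
Joint ranges: [-169.43, 169.43], [-51.17, 129.36], [1.28, 143.12], [-76.62, 256.62], [0, 156.53], [-152.29, 152.29]. Speed limits (degrees/s): [136.94, 136.94, 159.86, 180, 180, 180].

### API

Orientations are given as [roll, pitch, yaw] about the fixed x, y, z axes, in that order (R = Rz(yaw) Ry(pitch) Rx(roll)).
In Python, from bench import telemetry, snapshot, camera_params, job gives the robot as it stands. The module is installed in compiled form; this text tells all that it offers.
- The arm moves only by the shell command python3 -m jog 'ROWS' [FORCE]. ROWS is JSON, a list that holds one entry, the list of rows, each a list of 7 numbers: the shift along the tool's x, y, z in units of 50 mm (1.0 is 50 mm), then the turn, a rotation vector about the tool's x, y, z in units of 2 pi rad (1.0 is 2 pi rad), then the opening, from 0 (shut) to 1 (fully open). In form: [[[dx, dy, dz, rx, ry, rz, claw], ...]]. A call has 1 to 12 rows; each row shifts and turns the commanded pose from where the row before left it, along the tool's axes as they then stand; what a row does not reach is not made up. A row lasts 1/8 s, in which the tool goes at most 62.5 mm and 10.7 degrees, less where a joint would pass 70% of its speed; a pose out of reach is approached as far as the arm can. A call with a number of a shift or a turn outside -1 to 1 is refused whole. A call with a gripper value outside its range is refused whole. The fingers move at their own pace and stop on an object; FORCE is the grip in N (left out, the last holds). Time passes only in rows, so rows that do not move let the fingers close. It gives the time, the measured TCP pose, the force and the opening at its end, in the units of the state.
- telemetry.sense(): the state, without advancing time (a new reading comes with each control period).
- snapshot(name): name is "side" or "top"; returns (picture, depth): 420x560x3 uint8, red, green, blue; 420x560 float32, mm along the optical axis (not along the pixel's ray), 0 where there is no reading.
- camera_params(name): a dict with "K" (3x3 intrinsics, pixels), "extrinsics" (4x4, takes a point from camera to world coordinates). Camera axes: x right, y down, z forward; pixel columns grow to the right and rows downward; lengths in mm; the calibration is good to about 2 mm. A picture is of the moment at which its call begins. camera_params takes no time and is no camera call.
- job.hand_in(): hands the job in, once; it reports no verdict.
The state is a dict: "time": time; "joint_pos": joint angles; "qd": joint speeds; "joint_efforts": joint torques, N m; "tool_pos": TCP position; "tcp_rot": TCP orientation; "ft_force": force on the tool from outside, world axes, zero at the start; "wrist_torque": the same for the moment, N m; "finger_gap": finger opening in mm.
Only numpy, scipy, OpenCV 4.12 (cv2) and the standard library are available. Lean on these libraries where they do the work, as an engineer would, in place of code of your own. Each camera call takes 0.05 s, during which the arm holds its last target. There are 200 camera calls.

## Working session

There is one attempt and no reset: what is moved stays moved. The work goes in short steps, Python scripts to look and compute and a shell command to move; the robot and the scene stay as the last step left them, time stands still between calls to the robot, and variables do not carry over. Pictures are saved under pics/ and viewed, about 8 in all and at most 12, crops included, and the job is handed in when it is done.

```bash
mkdir -p pics
python3 - <<'E'
from bench import telemetry,snapshot,camera_params
import cv2,numpy as np
for n in("top","side"):
    p,d=snapshot(n); cv2.imwrite(f"pics/{n}0.png",p[:,:,::-1]); np.save(f"pics/{n}0.npy",d)
    c=camera_params(n); print(n,np.round(c["K"],1).tolist(),np.round(c["extrinsics"],3).tolist())
print(telemetry.sense())
E
```

```text
top [[449.1, 0.0, 280.9], [0.0, 449.1, 210.4], [0.0, 0.0, 1.0]] [[0.003, -0.999, 0.035, 523.979], [-1.0, -0.004, -0.023, -64.627], [0.023, -0.035, -0.999, 1280.844], [0.0, 0.0, 0.0, 1.0]]
side [[420.0, 0.0, 284.2], [0.0, 420.0, 213.8], [0.0, 0.0, 1.0]] [[-0.94, -0.19, 0.283, 296.113], [-0.341, 0.545, -0.766, 691.718], [-0.009, -0.816, -0.577, 689.142], [0.0, 0.0, 0.0, 1.0]]
{'time': 0.1, 'joint_pos': array([ 7.07371237e+01,  7.51135753e+00,  8.53238665e+01,  1.59758185e-03,
        8.72615888e+01, -4.89513474e+00]), 'qd': array([-0.08178443, -0.14553431, -0.15232694,  0.11162305,  0.04481036,
        0.02681446]), 'joint_efforts': array([-5.00085189e-04, -5.70955646e+01, -5.01941085e+01, -3.37928213e-04,
        8.32184160e-03, -3.77226945e-05]), 'tool_pos': array([148.7107524 , 580.76294994, 230.33539732]), 'tcp_rot': array([-1.79903676e+02, -9.85106769e-03,  1.65632172e+02]), 'ft_force': array([-0.21005541,  0.34277367, -0.12329768]), 'wrist_torque': array([ 0.03601083, -0.01211241, -0.01947453]), 'finger_gap': 85.71585551718402}
```

View pics/top0.png

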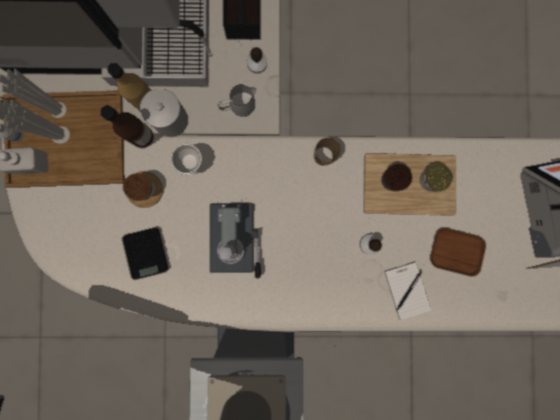

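View pics/side0.png

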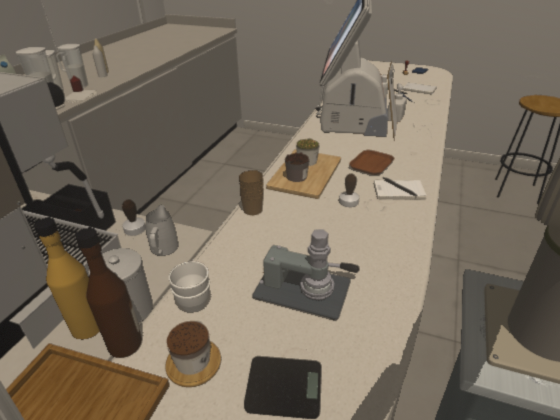

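The top view shows the press with its screw head near (230,250), with the column away from the robot at (230,215). In the side view the head is near (319,240), the nut near (318,255), and the lever points right at (348,267). The press is small in both, so I need enlarged crops and the depth data.

```bash
cat > h.py <<'E'
import numpy as np
from bench import camera_params
def world(n,d):
    c=camera_params(n);K=c["K"];E=np.array(c["extrinsics"])
    v,u=np.mgrid[:d.shape[0],:d.shape[1]]
    P=np.stack([(u-K[0][2])/K[0][0]*d,(v-K[1][2])/K[1][1]*d,d],-1)
    return P@E[:3,:3].T+E[:3,3]
def pix(n,p):
    c=camera_params(n);K=np.array(c["K"]);E=np.linalg.inv(np.array(c["extrinsics"]))
    q=K@(E[:3,:3]@np.array(p,float)+E[:3,3]);return q[:2]/q[2]
E
python3 - <<'E'
import cv2,numpy as np
from h import *
ims=[]
for n,(x,y) in (("top",(190,190)),("side",(250,215))):
    p=cv2.imread(f"pics/{n}0.png")[y:y+100,x:x+120]
    ims.append(cv2.convertScaleAbs(cv2.resize(p,None,fx=6,fy=6,interpolation=cv2.INTER_CUBIC)[:,:],alpha=1.8))
    W=world(n,np.load(f"pics/{n}0.npy"))[y:y+100,x:x+120].reshape(-1,3)
    for a,b in((85,110),(112,118),(120,137),(140,165),(165,195)):
        m=(W[:,2]>a)&(W[:,2]<b)
        if m.sum():
            q=W[m];print(n,a,b,m.sum(),np.median(q,0).round(1),q.min(0).round(1),q.max(0).round(1))
    cv2.imwrite(f"pics/{n}c.png",ims[-1])
E
```

```text
top 85 110 679 [532.3  47.4  95.8] [443.3  18.9  85.1] [572.1  77.8 103.4]
top 120 137 19 [468.6  33.7 135.5] [442.9  25.6 125.1] [478.8  68.6 137. ]
top 140 165 53 [464.3  36.9 146.7] [436.1  27.6 140.1] [476.7  65.3 164.7]
top 165 195 135 [458.2  47.  174.6] [443.4  32.5 167.7] [473.1  62.  180.3]
side 85 110 941 [517.8  58.2  94.5] [438.7  17.6  85. ] [575.3  79.5 109.9]
side 112 118 42 [454.5  60.2 114.8] [442.1  43.3 112. ] [476.1  64.9 117.9]
side 120 137 126 [455.6  63.3 130.9] [437.6  37.5 122.9] [481.8  71.1 137. ]
side 140 165 175 [456.1  58.1 153. ] [441.3  37.4 140.7] [477.9  66.6 164.9]
side 165 195 169 [458.5  50.9 173.2] [443.9  31.5 165.1] [475.4  64.4 175.8]
```

View pics/topc.png

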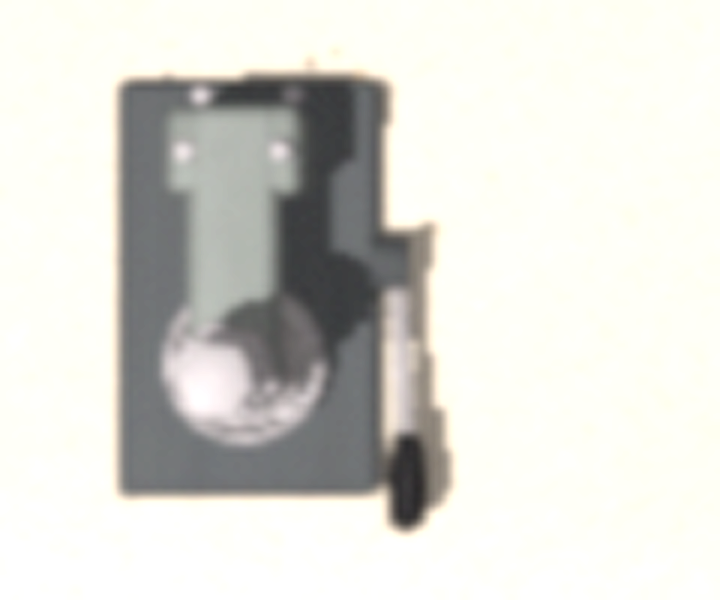

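View pics/sidec.png

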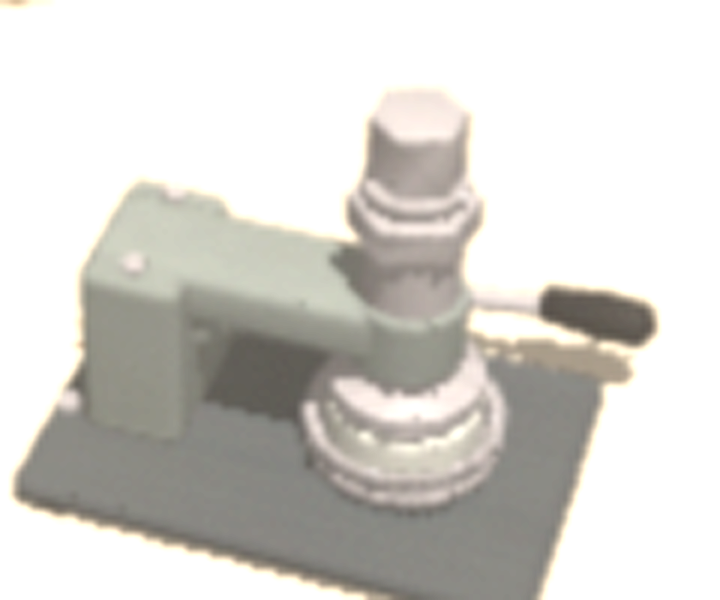

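Run:
```python
import cv2,numpy as np
from h import *
C=np.array([458.7,47.4])
im=cv2.imread("pics/side0.png"); S=14;x0,y0=300,220
base=cv2.convertScaleAbs(cv2.resize(im[y0:y0+42,x0:x0+38],None,fx=S//2,fy=S//2,interpolation=cv2.INTER_CUBIC),alpha=1.5)
rows=[]
def draw(z1,z2,af,f):
    o=base.copy()
    for z in(z1,z2):
        pts=[(pix("side",[*(C+af/np.sqrt(3)*np.array([np.cos(t),np.sin(t)])),z])-[x0,y0]+.5)*(S//2) for t in np.radians(f+30+60*np.arange(6))]
        cv2.polylines(o,[np.int32(pts)],True,(0,0,255),1)
    cv2.putText(o,str(f),(3,14),0,.45,(255,0,0),1);return o
P=[base]+[draw(174,146,30,f) for f in(0,20,40)]
N=[draw(138.5,122.5,41,f) for f in(0,15,30,45)]
cv2.imwrite("pics/fit.png",cv2.resize(np.vstack([np.hstack(P),np.hstack(N)]),None,fx=.72,fy=1) if 0 else np.vstack([np.hstack(P),np.hstack(N)])[:600])
print(base.shape)
# numeric: silhouette-free fit from depth points: sum of |support distance|
for n in("side","top"):
    W=world(n,np.load(f"pics/{n}0.npy")).reshape(-1,3)
    for z1,z2,af in((149,170,30),(124,137,41)):
        m=(W[:,2]>z1)&(W[:,2]<z2)&(np.hypot(*(W[:,:2]-C).T)<28);q=W[m]
        best=[]
        for f in range(0,60,2):
            t=np.radians(f+60*np.arange(6));N_=np.c_[np.cos(t),np.sin(t)]
            r=min(((np.median(np.abs(((q[:,:2]-C-[dx,dy])@N_.T).max(1)-af/2)),f,dx,dy) for dx in(-2,-1,0,1,2) for dy in(-2,-1,0,1,2)))
            best.append(r)
        best.sort();print(n,z1,len(q),[(round(b[0],2),*b[1:]) for b in best[:6]])
```

```text
(294, 266, 3)
side 149 142 [(np.float64(0.6), 54, 1, -2), (np.float64(0.61), 52, 1, -2), (np.float64(0.62), 56, 1, -2), (np.float64(0.69), 50, 1, -2), (np.float64(0.7), 0, 1, -2), (np.float64(0.7), 58, 1, -2)]
side 124 122 [(np.float64(0.49), 48, 1, -1), (np.float64(0.52), 50, 1, -1), (np.float64(0.52), 46, 1, -1), (np.float64(0.6), 52, 1, -1), (np.float64(0.63), 44, 1, -1), (np.float64(0.7), 54, 1, -1)]
top 149 12 [(np.float64(0.26), 52, 0, 0), (np.float64(0.27), 54, 0, 0), (np.float64(0.29), 46, 0, -1), (np.float64(0.32), 50, 0, 0), (np.float64(0.35), 56, -1, 0), (np.float64(0.38), 44, 0, -1)]
top 124 19 [(np.float64(0.47), 48, -1, 0), (np.float64(0.52), 50, -1, 0), (np.float64(0.56), 52, -1, 0), (np.float64(0.58), 54, -1, -1), (np.float64(0.61), 0, -1, 0), (np.float64(0.62), 46, -2, 0)]
```

View pics/fit.png

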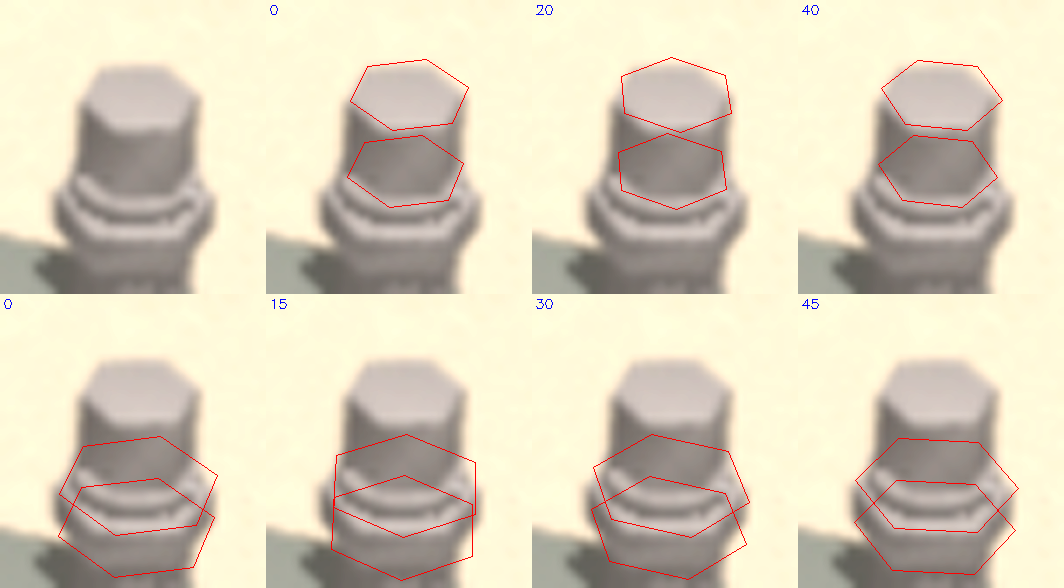

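The overlay and the depth fits agree. The screw axis is at about (459, 47) and the head top at z≈174. The head's flat normal is at about 52° and the nut's at about 48° (mod 60). I'll move above the head and turn the tool to yaw 202°, which leaves a long clockwise sweep.

```bash
python3 -m jog '[[[-0.3,-0.3,0,0,0,0,1],[-0.8,-0.81,0,0,0,0,1],[-0.8,-0.81,0,0,0,0,1],[-0.8,-0.82,0,0,0,0,1],[-0.8,-0.82,0,0,0,0,1],[-0.8,-0.82,0,0,0,0,1],[-0.8,-0.82,0,0,0,0,1],[-0.8,-0.82,0,0,0,0,1],[-0.8,-0.82,0,0,0,0,1],[-0.8,-0.82,0,0,0,0,1],[-0.8,-0.82,0,0,0,0,1],[-0.36,-0.32,0,0,0,0,1]]]' 40 && python3 -m jog '[[[0,0,0,0,0,-0.025,0.8],[0,0,0,0,0,-0.025,0.6],[0,0,0,0,0,-0.026,0.6],[0,0,0,0,0,-0.025,0.6],[0,0,0,0,0,0,0.6],[0,0,0,0,0,0,0.6]]]'; python3 -c "
from bench import telemetry as t;s=t.sense();print(s['tcp_rot'],s['joint_pos'],s['ft_force'],s['wrist_torque'])"
```

```text
time: 1.6
tool_pos: [459.8, 44.8, 230.9]
tcp_rot: [-180.0, -0.0, 165.5]
ft_force: [-0.3, 0.4, -0.1]
finger_gap: 85.3
time: 2.35
tool_pos: [459.0, 47.6, 231.1]
tcp_rot: [180.0, -0.0, -158.2]
ft_force: [-0.3, 0.8, 0.2]
finger_gap: 51.3
[ 1.79992285e+02 -2.26447848e-02 -1.58210346e+02] [-4.54488959e-01 -1.44897380e+01  1.06356343e+02 -1.43204636e-03
  8.81572755e+01 -1.12244095e+02] [-0.29452883  0.84278988  0.19321553] [-0.00449454  0.03996274 -0.04137484]
```

```bash
python3 -m jog '[[[0,0,0.3,0,0,0,0.6],[0,0,0.5,0,0,0,0.6],[0,0,0.5,0,0,0,0.6],[0,0,0.3,0,0,0,0.6],[0,0,0.1,0,0,0,0.6],[0,0,0,0,0,0,0.6]]]' && python3 -m jog '[[[0,0,0,0,0,0,0.5],[0,0,0,0,0,0,0.4],[0,0,0,0,0,0,0.3],[0,0,0,0,0,0,0.2],[0,0,0,0,0,0,0.2],[0,0,0,0,0,0,0.2],[0,0,0,0,0,0,0.2]]]' 40
python3 - <<'E'
from bench import telemetry as t,snapshot;import cv2
s=t.sense();print(s['tcp_rot'],s['ft_force'],s['wrist_torque'],s['finger_gap'])
p,d=snapshot("side");cv2.imwrite("pics/grip.png",cv2.convertScaleAbs(cv2.resize(p[140:300,230:400,::-1],None,fx=3.5,fy=3.5,interpolation=cv2.INTER_CUBIC),alpha=1.5))
E
```

```text
time: 3.1
tool_pos: [459.2, 47.5, 146.4]
tcp_rot: [180.0, -0.0, -158.0]
ft_force: [-0.1, -0.2, -0.2]
finger_gap: 51.2
time: 3.98
tool_pos: [461.0, 44.8, 148.1]
tcp_rot: [-179.7, 0.1, -158.1]
ft_force: [3.0, -14.5, 2.2]
finger_gap: 29.8
[-1.79653171e+02  1.25918622e-01 -1.58077854e+02] [  2.99760587 -14.53148095   2.16877876] [-2.0165353  -0.39857298  0.06570833] 29.805796338628337
```

View pics/grip.png

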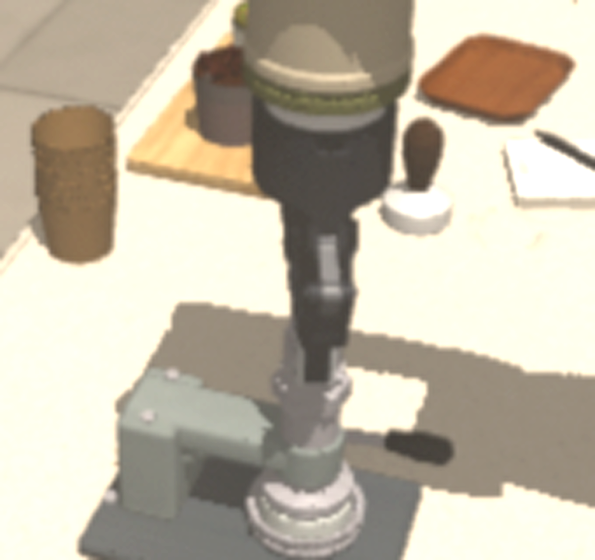

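Gripped flat on the hex with a gap of 29.8 mm. The arm was pulled about 3 mm along the jaw axis, so I'll relieve that, then turn 36° inside the touch-free range.

```bash
cat > g.py <<'E'
import sys,numpy as np
from bench import telemetry as t
s=t.sense();y=np.radians(s['tcp_rot'][2]);f=s['ft_force']
print(f"t{s['time']:.2f} yaw {s['tcp_rot'][2]:.1f} Tz {s['wrist_torque'][2]:.3f} Ftool x {f[0]*np.cos(y)+f[1]*np.sin(y):.1f} y {f[0]*np.sin(y)-f[1]*np.cos(y):.1f} Fz {f[2]:.1f} pos",s['tool_pos'].round(1),"gap %.1f"%s['finger_gap'])
sys.exit(len(sys.argv)>1 and abs(s['wrist_torque'][2])>float(sys.argv[1]))
E
J="python3 -m jog"; q(){ python3 g.py $1; }
python3 -m jog '[[[0,-0.03,0,0,0,0,0.2],[0,-0.03,0,0,0,0,0.2],[0,0,0,0,0,0,0.2]]]' >/dev/null; q
python3 -m jog '[[[0,0,0.002,0,0,0.0125,0.2],[0,0,0.002,0,0,0.0125,0.2]]]' >/dev/null; q 0.3 &&
python3 -m jog '[[[0,0,0.002,0,0,0.0125,0.2],[0,0,0.002,0,0,0.0125,0.2]]]' >/dev/null; q 0.3 &&
python3 -m jog '[[[0,0,0.002,0,0,0.0125,0.2],[0,0,0.002,0,0,0.0125,0.2]]]' >/dev/null; q 0.3 &&
python3 -m jog '[[[0,0,0.002,0,0,0.0125,0.2],[0,0,0.002,0,0,0.0125,0.2]]]' >/dev/null; q 0.3
```

```text
t4.40 yaw -158.0 Tz 0.001 Ftool x 2.8 y 2.2 Fz 7.9 pos [461.   44.7 148.1] gap 29.7
t4.65 yaw -167.1 Tz 0.090 Ftool x 4.5 y 1.3 Fz 7.7 pos [461.   44.6 147.9] gap 29.2
t4.65 yaw -167.1 Tz 0.090 Ftool x 4.5 y 1.3 Fz 7.7 pos [461.   44.6 147.9] gap 29.2
t4.65 yaw -167.1 Tz 0.090 Ftool x 4.5 y 1.3 Fz 7.7 pos [461.   44.6 147.9] gap 29.2
t4.65 yaw -167.1 Tz 0.090 Ftool x 4.5 y 1.3 Fz 7.7 pos [461.   44.6 147.9] gap 29.2False
False
False
False
```

```bash
sed -i 's/^sys.exit(\(.*\))$/sys.exit(int(\1))/' g.py; q(){ python3 g.py $1; }
python3 -m jog '[[[0.02,0.005,-0.03,0,0,0,0.2],[0,0,0.002,0,0,0.0125,0.2]]]' >/dev/null; q 0.3 &&
python3 -m jog '[[[0,0,0.002,0,0,0.0125,0.2],[0,0,0.002,0,0,0.0125,0.2]]]' >/dev/null; q 0.3 &&
python3 -m jog '[[[0,0,0.002,0,0,0.0125,0.2],[0,0,0.002,0,0,0.0125,0.2]]]' >/dev/null; q 0.3
```

```text
t4.90 yaw -171.5 Tz 0.145 Ftool x -11.9 y -1.8 Fz -10.1 pos [461.   44.5 147.8] gap 29.5
t5.15 yaw 179.4 Tz 0.091 Ftool x -10.4 y -1.4 Fz -8.7 pos [461.   44.4 147.6] gap 29.7
t5.40 yaw 170.4 Tz 0.145 Ftool x -11.1 y -0.7 Fz -10.1 pos [461.   44.3 147.4] gap 29.4
```

```bash
q(){ python3 g.py $1; }
python3 -m jog '[[[-0.013,0,0.016,0,0,0.0125,0.2],[0,0,0.002,0,0,0.0125,0.2]]]' >/dev/null; q 0.3 &&
python3 -m jog '[[[0,0,0.0007,0,0,0.0042,0.2],[0,0,0.0007,0,0,0.0042,0.2]]]' >/dev/null; q 0.19 &&
python3 -m jog '[[[0,0,0.0007,0,0,0.0042,0.2],[0,0,0.0007,0,0,0.0042,0.2]]]' >/dev/null && q 0.19 &&
python3 -m jog '[[[0,0,0.0007,0,0,0.0042,0.2],[0,0,0.0007,0,0,0.0042,0.2]]]' >/dev/null && q 0.19 &&
python3 -m jog '[[[0,0,0.0007,0,0,0.0042,0.2],[0,0,0.0007,0,0,0.0042,0.2]]]' >/dev/null && q 0.19 &&
python3 -m jog '[[[0,0,0.0007,0,0,0.0042,0.2],[0,0,0.0007,0,0,0.0042,0.2]]]' >/dev/null && q 0.19 &&
python3 -m jog '[[[0,0,0.0007,0,0,0.0042,0.2],[0,0,0.0007,0,0,0.0042,0.2]]]' >/dev/null && q 0.19 &&
python3 -m jog '[[[0,0,0.0007,0,0,0.0042,0.2],[0,0,0.0007,0,0,0.0042,0.2]]]' >/dev/null && q 0.19 &&
python3 -m jog '[[[0,0,0.0007,0,0,0.0042,0.2],[0,0,0.0007,0,0,0.0042,0.2]]]' >/dev/null && q 0.19 &&
python3 -m jog '[[[0,0,0.0007,0,0,0.0042,0.2],[0,0,0.0007,0,0,0.0042,0.2]]]' >/dev/null && q 0.19
```

```text
t5.65 yaw 161.4 Tz 0.156 Ftool x -3.8 y -1.6 Fz 0.0 pos [461.   44.1 147.2] gap 29.3
t5.90 yaw 158.5 Tz 0.127 Ftool x -4.9 y -1.7 Fz 1.2 pos [460.9  44.1 147.1] gap 29.9
t6.15 yaw 155.5 Tz 0.118 Ftool x -4.8 y -2.4 Fz 1.7 pos [460.9  44.1 147.1] gap 29.3
t6.40 yaw 152.4 Tz 0.147 Ftool x -5.8 y -2.6 Fz 1.7 pos [460.9  44.  147. ] gap 29.3
t6.65 yaw 149.4 Tz 0.099 Ftool x -5.1 y -1.7 Fz 2.1 pos [460.9  44.  146.9] gap 29.4
t6.90 yaw 146.4 Tz 0.151 Ftool x -4.9 y -2.0 Fz 1.6 pos [460.9  44.  146.8] gap 29.6
t7.15 yaw 143.4 Tz 0.093 Ftool x -6.3 y -1.9 Fz 1.7 pos [460.9  43.9 146.8] gap 29.6
t7.40 yaw 140.4 Tz 0.118 Ftool x -5.8 y -1.6 Fz 2.2 pos [460.8  43.9 146.7] gap 29.3
t7.65 yaw 137.3 Tz 0.061 Ftool x -5.7 y -2.2 Fz 2.4 pos [460.8  43.9 146.6] gap 29.3
t7.90 yaw 134.3 Tz 0.110 Ftool x -5.9 y -1.8 Fz 3.8 pos [460.7  43.8 146.6] gap 29.6
```

```bash
q(){ python3 g.py $1; }
python3 -m jog '[[[-0.005,-0.002,-0.002,0,0,0.0042,0.2],[0,0,0.0007,0,0,0.0042,0.2]]]' >/dev/null; q 0.19 &&
python3 -m jog '[[[0,0,0.0007,0,0,0.0042,0.2],[0,0,0.0007,0,0,0.0042,0.2]]]' >/dev/null && q 0.19 &&
python3 -m jog '[[[0,0,0.0007,0,0,0.0042,0.2],[0,0,0.0007,0,0,0.0042,0.2]]]' >/dev/null && q 0.19 &&
python3 -m jog '[[[0,0,0.0007,0,0,0.0042,0.2],[0,0,0.0007,0,0,0.0042,0.2]]]' >/dev/null && q 0.19 &&
python3 -m jog '[[[0,0,0.0007,0,0,0.0042,0.2],[0,0,0.0007,0,0,0.0042,0.2]]]' >/dev/null && q 0.19 &&
python3 -m jog '[[[0,0,0.0007,0,0,0.0042,0.2],[0,0,0.0007,0,0,0.0042,0.2]]]' >/dev/null && q 0.19 &&
python3 -m jog '[[[0,0,0.0007,0,0,0.0042,0.2],[0,0,0.0007,0,0,0.0042,0.2]]]' >/dev/null && q 0.19 &&
python3 -m jog '[[[0,0,0.0007,0,0,0.0042,0.2],[0,0,0.0007,0,0,0.0042,0.2]]]' >/dev/null && q 0.19 &&
python3 -m jog '[[[0,0,0.0007,0,0,0.0042,0.2],[0,0,0.0007,0,0,0.0042,0.2]]]' >/dev/null && q 0.19 &&
python3 -m jog '[[[0,0,0.0007,0,0,0.0042,0.2],[0,0,0.0007,0,0,0.0042,0.2]]]' >/dev/null && q 0.19 &&
python3 -m jog '[[[0,0,0.0007,0,0,0.0042,0.2],[0,0,0.0007,0,0,0.0042,0.2]]]' >/dev/null && q 0.19 &&
python3 -m jog '[[[0,0,0.0007,0,0,0.0042,0.2],[0,0,0.0007,0,0,0.0042,0.2]]]' >/dev/null && q 0.19
```

```text
t8.15 yaw 131.3 Tz 0.195 Ftool x -5.5 y -1.4 Fz 3.6 pos [460.7  43.8 146.5] gap 29.3
```

```bash
q(){ python3 g.py $1; }
python3 -m jog '[[[0,0,0.0007,0,0,0.0042,0.2]]]' >/dev/null && q 0.22 &&
python3 -m jog '[[[0,0,0.0007,0,0,0.0042,0.2]]]' >/dev/null && q 0.19 &&
python3 -m jog '[[[0,0,0.0007,0,0,0.0042,0.2]]]' >/dev/null && q 0.19
```

```text
t8.28 yaw 129.7 Tz 0.164 Ftool x -5.1 y -1.8 Fz 3.4 pos [460.7  43.8 146.5] gap 29.3
t8.40 yaw 128.2 Tz 0.089 Ftool x -5.6 y -1.1 Fz 3.6 pos [460.7  43.8 146.4] gap 29.3
t8.53 yaw 126.7 Tz 0.077 Ftool x -5.8 y -1.4 Fz 2.6 pos [460.7  43.8 146.4] gap 29.0
```

```bash
q(){ python3 g.py $1; }
python3 -m jog '[[[-0.003,0,-0.002,0,0,0.0042,0.2],[0,0,0.0007,0,0,0.0042,0.2]]]' >/dev/null; q 0.195 &&
python3 -m jog '[[[0,0,0.0007,0,0,0.0042,0.2],[0,0,0.0007,0,0,0.0042,0.2]]]' >/dev/null && q 0.195 &&
python3 -m jog '[[[0,0,0.0007,0,0,0.0042,0.2],[0,0,0.0007,0,0,0.0042,0.2]]]' >/dev/null && q 0.195 &&
python3 -m jog '[[[0,0,0.0007,0,0,0.0042,0.2],[0,0,0.0007,0,0,0.0042,0.2]]]' >/dev/null && q 0.195 &&
python3 -m jog '[[[0,0,0.0007,0,0,0.0042,0.2],[0,0,0.0007,0,0,0.0042,0.2]]]' >/dev/null && q 0.195 &&
python3 -m jog '[[[0,0,0.0007,0,0,0.0042,0.2],[0,0,0.0007,0,0,0.0042,0.2]]]' >/dev/null && q 0.195 &&
python3 -m jog '[[[0,0,0.0007,0,0,0.0042,0.2],[0,0,0.0007,0,0,0.0042,0.2]]]' >/dev/null && q 0.195 &&
python3 -m jog '[[[0,0,0.0007,0,0,0.0042,0.2],[0,0,0.0007,0,0,0.0042,0.2]]]' >/dev/null && q 0.195 &&
python3 -m jog '[[[0,0,0.0007,0,0,0.0042,0.2],[0,0,0.0007,0,0,0.0042,0.2]]]' >/dev/null && q 0.195 &&
python3 -m jog '[[[0,0,0.0007,0,0,0.0042,0.2],[0,0,0.0007,0,0,0.0042,0.2]]]' >/dev/null && q 0.195 &&
python3 -m jog '[[[0,0,0.0007,0,0,0.0042,0.2],[0,0,0.0007,0,0,0.0042,0.2]]]' >/dev/null && q 0.195 &&
python3 -m jog '[[[0,0,0.0007,0,0,0.0042,0.2],[0,0,0.0007,0,0,0.0042,0.2]]]' >/dev/null && q 0.195
```

```text
t8.78 yaw 123.7 Tz 0.168 Ftool x -3.6 y -0.3 Fz 2.6 pos [460.6  43.7 146.3] gap 29.5
t9.03 yaw 120.7 Tz 0.126 Ftool x -5.0 y -1.3 Fz 3.7 pos [460.6  43.7 146.3] gap 29.4
t9.28 yaw 117.6 Tz 0.069 Ftool x -5.2 y -0.1 Fz 2.9 pos [460.5  43.7 146.2] gap 29.2
t9.53 yaw 114.6 Tz 0.130 Ftool x -5.3 y -0.7 Fz 3.5 pos [460.5  43.7 146.1] gap 29.5
t9.78 yaw 111.6 Tz 0.124 Ftool x -4.6 y -1.9 Fz 4.2 pos [460.5  43.7 146.1] gap 29.3
t10.03 yaw 108.6 Tz 0.088 Ftool x -5.8 y -1.1 Fz 4.3 pos [460.4  43.6 146. ] gap 29.6
t10.28 yaw 105.5 Tz 0.102 Ftool x -4.7 y -1.6 Fz 3.5 pos [460.4  43.6 145.9] gap 29.7
t10.53 yaw 102.5 Tz 0.151 Ftool x -5.4 y -1.2 Fz 4.9 pos [460.3  43.6 145.9] gap 29.5
t10.78 yaw 99.5 Tz 0.129 Ftool x -4.9 y -2.1 Fz 5.3 pos [460.3  43.6 145.8] gap 29.8
t11.03 yaw 96.5 Tz 0.136 Ftool x -5.8 y -1.9 Fz 4.9 pos [460.3  43.6 145.8] gap 29.5
t11.28 yaw 93.4 Tz 0.112 Ftool x -5.2 y -0.8 Fz 5.4 pos [460.2  43.6 145.6] gap 29.2
t11.53 yaw 90.4 Tz 0.134 Ftool x -7.0 y -0.7 Fz 5.4 pos [460.2  43.6 145.6] gap 29.4
```

```bash
q(){ python3 g.py $1; }
python3 -m jog '[[[-0.005,0,-0.005,0,0,0.0042,0.2],[0,0,0.0005,0,0,0.0042,0.2]]]' >/dev/null; q 0.195 &&
python3 -m jog '[[[0,0,0.0005,0,0,0.0042,0.2],[0,0,0.0005,0,0,0.0042,0.2]]]' >/dev/null && q 0.195 &&
python3 -m jog '[[[0,0,0.0005,0,0,0.0042,0.2],[0,0,0.0005,0,0,0.0042,0.2]]]' >/dev/null && q 0.195 &&
python3 -m jog '[[[0,0,0.0005,0,0,0.0042,0.2],[0,0,0.0005,0,0,0.0042,0.2]]]' >/dev/null && q 0.195 &&
python3 -m jog '[[[0,0,0.0005,0,0,0.0042,0.2],[0,0,0.0005,0,0,0.0042,0.2]]]' >/dev/null && q 0.195 &&
python3 -m jog '[[[0,0,0.0005,0,0,0.0042,0.2],[0,0,0.0005,0,0,0.0042,0.2]]]' >/dev/null && q 0.195 &&
python3 -m jog '[[[0,0,0.0005,0,0,0.0042,0.2],[0,0,0.0005,0,0,0.0042,0.2]]]' >/dev/null && q 0.195 &&
python3 -m jog '[[[0,0,0.0005,0,0,0.0042,0.2],[0,0,0.0005,0,0,0.0042,0.2]]]' >/dev/null && q 0.195 &&
python3 -m jog '[[[0,0,0.0005,0,0,0.0042,0.2],[0,0,0.0005,0,0,0.0042,0.2]]]' >/dev/null && q 0.195 &&
python3 -m jog '[[[0,0,0.0005,0,0,0.0042,0.2],[0,0,0.0005,0,0,0.0042,0.2]]]' >/dev/null && q 0.195 &&
python3 -m jog '[[[0,0,0.0005,0,0,0.0042,0.2],[0,0,0.0005,0,0,0.0042,0.2]]]' >/dev/null && q 0.195 &&
python3 -m jog '[[[0,0,0.0005,0,0,0.0042,0.2],[0,0,0.0005,0,0,0.0042,0.2]]]' >/dev/null && q 0.195
```

```text
t11.78 yaw 87.4 Tz 0.098 Ftool x -4.7 y -1.4 Fz 5.4 pos [460.1  43.6 145.5] gap 29.1
t12.03 yaw 84.3 Tz 0.201 Ftool x -5.4 y -0.5 Fz 5.3 pos [460.1  43.6 145.5] gap 29.3
```

```bash
q(){ python3 g.py $1; }
python3 -m jog '[[[0,0,0.0003,0,0,0.002,0.2]]]' >/dev/null && q 0.21 &&
python3 -m jog '[[[0,0,0.0003,0,0,0.002,0.2]]]' >/dev/null && q 0.19 &&
python3 -m jog '[[[0,0,0.0003,0,0,0.002,0.2]]]' >/dev/null && q 0.19
```

```text
t12.15 yaw 83.6 Tz 0.072 Ftool x -5.4 y -0.4 Fz 4.7 pos [460.1  43.6 145.5] gap 29.4
t12.28 yaw 82.9 Tz 0.126 Ftool x -6.0 y -0.8 Fz 4.9 pos [460.   43.6 145.4] gap 29.7
t12.40 yaw 82.2 Tz 0.098 Ftool x -5.0 y -1.7 Fz 5.3 pos [460.   43.6 145.4] gap 29.4
```

```bash
q(){ python3 g.py $1; }
python3 -m jog '[[[-0.004,0,-0.005,0,0,0.0042,0.2],[0,0,0.0005,0,0,0.0042,0.2]]]' >/dev/null; q 0.195 &&
python3 -m jog '[[[0,0,0.0005,0,0,0.0042,0.2],[0,0,0.0005,0,0,0.0042,0.2]]]' >/dev/null && q 0.195 &&
python3 -m jog '[[[0,0,0.0005,0,0,0.0042,0.2],[0,0,0.0005,0,0,0.0042,0.2]]]' >/dev/null && q 0.195 &&
python3 -m jog '[[[0,0,0.0005,0,0,0.0042,0.2],[0,0,0.0005,0,0,0.0042,0.2]]]' >/dev/null && q 0.195 &&
python3 -m jog '[[[0,0,0.0005,0,0,0.0042,0.2],[0,0,0.0005,0,0,0.0042,0.2]]]' >/dev/null && q 0.195 &&
python3 -m jog '[[[0,0,0.0005,0,0,0.0042,0.2],[0,0,0.0005,0,0,0.0042,0.2]]]' >/dev/null && q 0.195 &&
python3 -m jog '[[[0,0,0.0005,0,0,0.0042,0.2],[0,0,0.0005,0,0,0.0042,0.2]]]' >/dev/null && q 0.195 &&
python3 -m jog '[[[0,0,0.0005,0,0,0.0042,0.2],[0,0,0.0005,0,0,0.0042,0.2]]]' >/dev/null && q 0.195 &&
python3 -m jog '[[[0,0,0.0005,0,0,0.0042,0.2],[0,0,0.0005,0,0,0.0042,0.2]]]' >/dev/null && q 0.195 &&
python3 -m jog '[[[0,0,0.0005,0,0,0.0042,0.2],[0,0,0.0005,0,0,0.0042,0.2]]]' >/dev/null && q 0.195 &&
python3 -m jog '[[[0,0,0.0005,0,0,0.0042,0.2],[0,0,0.0005,0,0,0.0042,0.2]]]' >/dev/null && q 0.195 &&
python3 -m jog '[[[0,0,0.0005,0,0,0.0042,0.2],[0,0,0.0005,0,0,0.0042,0.2]]]' >/dev/null && q 0.195
```

```text
t12.65 yaw 79.1 Tz 0.126 Ftool x -4.9 y -0.6 Fz 5.0 pos [459.9  43.6 145.3] gap 29.4
t12.90 yaw 76.1 Tz 0.081 Ftool x -5.4 y 0.3 Fz 4.9 pos [459.9  43.7 145.3] gap 29.5
t13.15 yaw 73.1 Tz 0.120 Ftool x -5.1 y 0.5 Fz 3.7 pos [459.9  43.7 145.2] gap 29.7
t13.40 yaw 70.0 Tz 0.159 Ftool x -5.4 y -0.8 Fz 4.4 pos [459.9  43.7 145.2] gap 29.2
t13.65 yaw 67.0 Tz 0.094 Ftool x -5.4 y -1.0 Fz 4.4 pos [459.8  43.7 145.1] gap 29.2
t13.90 yaw 64.0 Tz 0.151 Ftool x -5.3 y 0.5 Fz 5.0 pos [459.8  43.7 145. ] gap 29.2
t14.15 yaw 61.0 Tz 0.135 Ftool x -5.3 y -0.1 Fz 5.0 pos [459.7  43.7 144.9] gap 29.4
t14.40 yaw 58.0 Tz 0.079 Ftool x -5.8 y 0.7 Fz 5.0 pos [459.7  43.7 144.9] gap 29.5
t14.65 yaw 54.9 Tz 0.118 Ftool x -4.8 y 1.0 Fz 4.5 pos [459.6  43.8 144.8] gap 29.6
t14.90 yaw 51.9 Tz 0.165 Ftool x -4.5 y 1.2 Fz 5.8 pos [459.6  43.8 144.8] gap 29.3
t15.15 yaw 48.9 Tz 0.317 Ftool x -5.1 y 0.9 Fz 5.1 pos [459.6  43.8 144.7] gap 29.3
```

```bash
q(){ python3 g.py $1; }
python3 -m jog '[[[0,0,0,0,0,0,0.2]]]' >/dev/null; q; python3 -m jog '[[[0,0,0,0,0,0,0.2]]]' >/dev/null; q; python3 -m jog '[[[0,0,0,0,0,0,0.2]]]' >/dev/null; q
```

```text
t15.28 yaw 48.9 Tz -0.001 Ftool x -6.1 y -0.3 Fz 3.4 pos [459.6  43.8 144.7] gap 29.5
t15.40 yaw 48.9 Tz -0.034 Ftool x -5.3 y -0.2 Fz 4.0 pos [459.6  43.9 144.7] gap 29.3
t15.53 yaw 48.9 Tz -0.020 Ftool x -4.6 y 0.8 Fz 5.0 pos [459.6  43.8 144.7] gap 29.4
```

The jump from 0.165 to 0.317 N m over one 3° step is well beyond the noise, so the foot is bearing at roughly 20 N, inside the band. I'll release here, then unwind the wrist by about 176° at this height with the jaws wide, to match the nut's flats (yaw ≈ 225°).

```bash
q(){ python3 g.py $1; }
python3 -m jog '[[[0,0,0,0,0,0,0.3],[0,0,0,0,0,0,0.5],[0,0,0,0,0,0,0.8],[0,0,0,0,0,0,0.8],[0,0,0,0,0,0,0.8],[0,0,0,0,0,0,0.8]]]' >/dev/null; q
python3 -m jog '[[[0.01,0,-0.1,0,0,-0.02,0.8],[0,0,0,0,0,-0.029,0.8],[0,0,0,0,0,-0.029,0.8],[0,0,0,0,0,-0.029,0.8],[0,0,0,0,0,-0.029,0.8],[0,0,0,0,0,-0.029,0.8],[0,0,0,0,0,-0.029,0.8],[0,0,0,0,0,-0.029,0.8],[0,0,0,0,0,-0.029,0.8]]]' >/dev/null; q 0.4 &&
python3 -m jog '[[[0,0,0,0,0,-0.029,0.8],[0,0,0,0,0,-0.029,0.8],[0,0,0,0,0,-0.029,0.8],[0,0,0,0,0,-0.029,0.8],[0,0,0,0,0,-0.029,0.8],[0,0,0,0,0,-0.029,0.8],[0,0,0,0,0,-0.029,0.8],[0,0,0,0,0,-0.029,0.8],[0,0,0,0,0,-0.005,0.8],[0,0,0,0,0,0,0.8]]]' >/dev/null; q
python3 -c "
from bench import telemetry as t;print(t.sense()['joint_pos'].round(1))"
```

```text
t16.27 yaw 49.0 Tz -0.022 Ftool x -0.9 y 1.1 Fz -0.1 pos [460.   43.9 144.7] gap 68.4
t17.40 yaw 140.0 Tz -0.014 Ftool x 0.8 y 0.3 Fz -0.2 pos [460.4  44.3 149.7] gap 68.4
t18.65 yaw -135.2 Tz 0.030 Ftool x 0.2 y 0.1 Fz -0.0 pos [460.4  44.3 149.7] gap 68.3
[  -0.9  -11.2  112.2    0.    79.  -135.7]
```

```bash
q(){ python3 g.py $1; }
python3 -m jog '[[[0,0,0.2,0,0,0,0.8],[0,0,0.3,0,0,0,0.8],[0,0,0.27,0,0,0,0.8],[0,0,0.1,0,0,0,0.8],[0,0,0,0,0,0,0.8]]]' >/dev/null; q
python3 - <<'E'
from bench import snapshot;import cv2
p,d=snapshot("side");cv2.imwrite("pics/nut0.png",cv2.convertScaleAbs(cv2.resize(p[190:310,260:380,::-1],None,fx=5,fy=5,interpolation=cv2.INTER_CUBIC),alpha=1.8))
E
```

```text
t19.27 yaw -135.0 Tz -0.024 Ftool x -0.1 y 0.9 Fz -0.2 pos [459.9  44.2 105.5] gap 68.6
```

View pics/nut0.png

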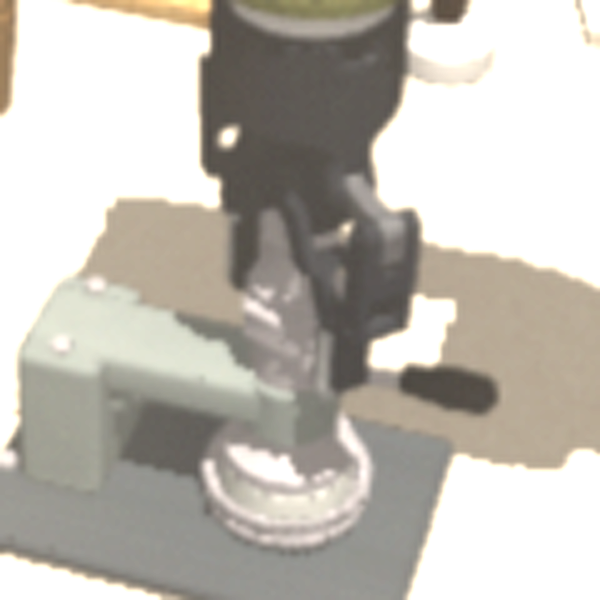

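The fingers straddle the nut, at about (285,300) in the crop, and are clear of the arm; the near tip is at about (350,385). Next I'll close on the nut.

```bash
q(){ python3 g.py $1; }
python3 -m jog '[[[0,0,0,0,0,0,0.65],[0,0,0,0,0,0,0.55],[0,0,0,0,0,0,0.45],[0,0,0,0,0,0,0.35],[0,0,0,0,0,0,0.35],[0,0,0,0,0,0,0.35],[0,0,0,0,0,0,0.35]]]' 40 >/dev/null; q
```

```text
t20.20 yaw -135.0 Tz -0.076 Ftool x 1.4 y 3.5 Fz 5.0 pos [460.3  44.6 106.8] gap 40.3
```

```bash
q(){ python3 g.py $1; }
python3 -m jog '[[[0.003,0.005,-0.004,0,0,0.0125,0.35],[0,0,0.002,0,0,0.0125,0.35]]]' >/dev/null; q 0.2 &&
python3 -m jog '[[[0,0,0.002,0,0,0.0125,0.35],[0,0,0.002,0,0,0.0125,0.35]]]' >/dev/null; q 0.2 &&
python3 -m jog '[[[0,0,0.002,0,0,0.0125,0.35],[0,0,0.002,0,0,0.0125,0.35]]]' >/dev/null; q 0.2 &&
python3 -m jog '[[[0,0,0.002,0,0,0.0125,0.35],[0,0,0.002,0,0,0.0125,0.35]]]' >/dev/null; q 0.2 &&
python3 -m jog '[[[0,0,0.002,0,0,0.0125,0.35],[0,0,0.002,0,0,0.0125,0.35]]]' >/dev/null; q 0.2
```

```text
t20.45 yaw -144.2 Tz 0.019 Ftool x -1.4 y 0.8 Fz 1.7 pos [460.3  44.5 106.6] gap 40.6
t20.70 yaw -153.2 Tz 0.021 Ftool x -1.2 y 0.9 Fz 0.8 pos [460.4  44.5 106.5] gap 40.4
t20.95 yaw -162.2 Tz 0.081 Ftool x -1.0 y 0.7 Fz 0.7 pos [460.4  44.5 106.2] gap 40.5
t21.20 yaw -171.2 Tz 0.052 Ftool x -0.5 y 0.8 Fz 0.6 pos [460.4  44.5 106. ] gap 40.1
t21.45 yaw 179.8 Tz 0.056 Ftool x -1.0 y 0.4 Fz 0.9 pos [460.4  44.4 105.9] gap 40.4
```

Free running, with torque near 0.04 N m. I'll continue in 3° guarded steps.

```bash
q(){ python3 g.py $1; }
python3 -m jog '[[[0,0,0.0014,0,0,0.0083,0.35],[0,0,0.0014,0,0,0.0083,0.35]]]' >/dev/null; q 0.13 &&
python3 -m jog '[[[0,0,0.0014,0,0,0.0083,0.35],[0,0,0.0014,0,0,0.0083,0.35]]]' >/dev/null; q 0.13 &&
python3 -m jog '[[[0,0,0.0007,0,0,0.0042,0.35],[0,0,0.0007,0,0,0.0042,0.35]]]' >/dev/null && q 0.12 &&
python3 -m jog '[[[0,0,0.0007,0,0,0.0042,0.35],[0,0,0.0007,0,0,0.0042,0.35]]]' >/dev/null && q 0.12 &&
python3 -m jog '[[[0,0,0.0007,0,0,0.0042,0.35],[0,0,0.0007,0,0,0.0042,0.35]]]' >/dev/null && q 0.12 &&
python3 -m jog '[[[0,0,0.0007,0,0,0.0042,0.35],[0,0,0.0007,0,0,0.0042,0.35]]]' >/dev/null && q 0.12 &&
python3 -m jog '[[[0,0,0.0007,0,0,0.0042,0.35],[0,0,0.0007,0,0,0.0042,0.35]]]' >/dev/null && q 0.12 &&
python3 -m jog '[[[0,0,0.0007,0,0,0.0042,0.35],[0,0,0.0007,0,0,0.0042,0.35]]]' >/dev/null && q 0.12 &&
python3 -m jog '[[[0,0,0.0007,0,0,0.0042,0.35],[0,0,0.0007,0,0,0.0042,0.35]]]' >/dev/null && q 0.12 &&
python3 -m jog '[[[0,0,0.0007,0,0,0.0042,0.35],[0,0,0.0007,0,0,0.0042,0.35]]]' >/dev/null && q 0.12 &&
python3 -m jog '[[[0,0,0.0007,0,0,0.0042,0.35],[0,0,0.0007,0,0,0.0042,0.35]]]' >/dev/null && q 0.12 &&
python3 -m jog '[[[0,0,0.0007,0,0,0.0042,0.35],[0,0,0.0007,0,0,0.0042,0.35]]]' >/dev/null && q 0.12 &&
python3 -m jog '[[[0,0,0.0007,0,0,0.0042,0.35],[0,0,0.0007,0,0,0.0042,0.35]]]' >/dev/null && q 0.12 &&
python3 -m jog '[[[0,0,0.0007,0,0,0.0042,0.35],[0,0,0.0007,0,0,0.0042,0.35]]]' >/dev/null && q 0.12
```

```text
t21.70 yaw 173.9 Tz 0.034 Ftool x 0.2 y 0.6 Fz 0.3 pos [460.4  44.4 105.7] gap 40.4
t21.95 yaw 167.9 Tz 0.024 Ftool x -0.1 y -0.1 Fz 1.8 pos [460.4  44.4 105.6] gap 40.6
t22.20 yaw 165.0 Tz 0.052 Ftool x 0.3 y 0.3 Fz 2.7 pos [460.4  44.4 105.5] gap 40.7
t22.45 yaw 161.9 Tz 0.004 Ftool x 1.2 y -0.3 Fz 4.1 pos [460.4  44.4 105.4] gap 40.2
t22.70 yaw 158.9 Tz 0.030 Ftool x 1.4 y 0.0 Fz 4.8 pos [460.4  44.4 105.4] gap 40.4
t22.95 yaw 155.9 Tz -0.000 Ftool x 0.8 y 0.8 Fz 6.4 pos [460.4  44.4 105.3] gap 40.2
t23.20 yaw 152.8 Tz -0.014 Ftool x 0.7 y 0.6 Fz 5.7 pos [460.4  44.4 105.2] gap 40.6
t23.45 yaw 149.8 Tz 0.077 Ftool x 1.5 y -0.6 Fz 6.0 pos [460.4  44.3 105.1] gap 40.8
t23.70 yaw 146.8 Tz 0.135 Ftool x 1.9 y -0.9 Fz 5.6 pos [460.3  44.3 105.1] gap 40.3
```

```bash
q(){ python3 g.py $1; }
python3 -m jog '[[[0,0,-0.005,0,0,0.002,0.35],[0,0,0.0003,0,0,0.002,0.35]]]' >/dev/null; q 0.14 &&
python3 -m jog '[[[0,0,0.0003,0,0,0.0042,0.35]]]' >/dev/null && q 0.14 &&
python3 -m jog '[[[0,0,0.0007,0,0,0.0042,0.35]]]' >/dev/null && q 0.12 &&
python3 -m jog '[[[0,0,0.0007,0,0,0.0042,0.35],[0,0,0.0007,0,0,0.0042,0.35]]]' >/dev/null && q 0.12 &&
python3 -m jog '[[[0,0,0.0007,0,0,0.0042,0.35],[0,0,0.0007,0,0,0.0042,0.35]]]' >/dev/null && q 0.12
```

```text
t23.95 yaw 145.4 Tz 0.195 Ftool x -0.3 y 2.8 Fz 4.3 pos [460.3  44.3 105. ] gap 40.4
```

Torque rose through 0.077, 0.135 and 0.195 N m, so the nut is seating; it crossed 0.1 at yaw ≈ 148.5°. Locking about 20° on means ending near yaw 128°.

```bash
q(){ python3 g.py $1; }
python3 -m jog '[[[0,0,0,0,0,0.0042,0.35],[0,0,0.0003,0,0,0.0042,0.35]]]' 70 >/dev/null; q 1.5 &&
python3 -m jog '[[[0,0,0.0003,0,0,0.0042,0.35],[0,0,0.0003,0,0,0.0042,0.35]]]' >/dev/null; q 1.5 &&
python3 -m jog '[[[0,0,0.0003,0,0,0.0042,0.35],[0,0,0.0003,0,0,0.0042,0.35]]]' >/dev/null; q 1.5 &&
python3 -m jog '[[[0,0,0.0003,0,0,0.0042,0.35],[0,0,0.0003,0,0,0.0042,0.35]]]' >/dev/null; q 1.5
```

```text
t24.20 yaw 142.3 Tz 0.295 Ftool x -0.4 y 1.3 Fz 4.3 pos [460.3  44.3 105.1] gap 40.1
t24.45 yaw 139.3 Tz 0.312 Ftool x -1.3 y 1.7 Fz 4.0 pos [460.3  44.3 105. ] gap 39.7
t24.70 yaw 136.3 Tz 0.498 Ftool x -0.9 y 2.1 Fz 3.4 pos [460.3  44.3 105. ] gap 40.1
t24.95 yaw 133.2 Tz 0.620 Ftool x -2.5 y 2.8 Fz 2.9 pos [460.3  44.3 104.9] gap 39.9
```

```bash
q(){ python3 g.py $1; }
python3 -m jog '[[[0,0,0.0003,0,0,0.0049,0.35],[0,0,0.0003,0,0,0.0049,0.35],[0,0,0.0003,0,0,0.0049,0.35]]]' >/dev/null; q
python3 -m jog '[[[0,0,0,0,0,0,0.35],[0,0,0,0,0,0,0.35]]]' >/dev/null; q
python3 -m jog '[[[0,0,0,0,0,0,0.45],[0,0,0,0,0,0,0.6],[0,0,0,0,0,0,0.8],[0,0,0,0,0,0,0.8],[0,0,0,0,0,0,0.8],[0,0,0,0,0,0,0.8]]]' >/dev/null; q
python3 -m jog '[[[0,0,-0.2,0,0,0,0.8],[0,0,-0.6,0,0,0,0.8],[0,0,-0.8,0,0,0,0.8],[0,0,-0.8,0,0,0,0.8],[0,0,-0.4,0,0,0,0.8],[0,0,0,0,0,0,0.8]]]' >/dev/null; q
python3 -m jog '[[[-0.2,-0.2,0,0,0,0,0.8],[0.4,0.4,-0.2,0,0,0,0.8],[0,0,0,0,0,0,0.8],[0,0,0,0,0,0,0.8]]]' >/dev/null
python3 - <<'E'
from bench import snapshot;import cv2
p,d=snapshot("side");cv2.imwrite("pics/end.png",cv2.convertScaleAbs(cv2.resize(p[170:310,230:390,::-1],None,fx=4,fy=4,interpolation=cv2.INTER_CUBIC),alpha=1.6))
E
```

```text
t25.32 yaw 127.9 Tz 0.930 Ftool x -2.7 y 5.0 Fz 2.2 pos [460.3  44.3 104.8] gap 40.0
t25.57 yaw 128.0 Tz 0.137 Ftool x -2.8 y 4.7 Fz 3.6 pos [460.3  44.3 104.8] gap 40.2
t26.32 yaw 128.0 Tz -0.059 Ftool x -1.2 y -0.0 Fz 0.1 pos [460.   44.3 104.7] gap 68.4
t27.07 yaw 128.0 Tz 0.035 Ftool x 0.1 y -0.1 Fz -0.8 pos [461.4  44.3 247.4] gap 68.7
```

View pics/end.png

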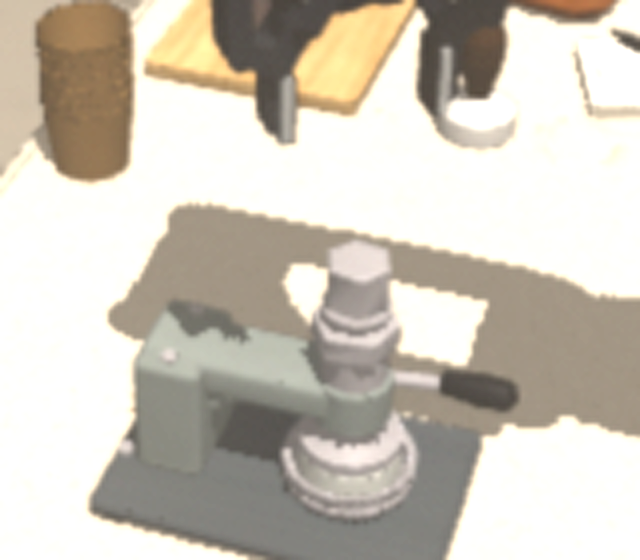

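The nut now sits on the boss (at about (355,340) in the crop) and the fingers are clear above. Before handing in I'll check numerically that the screw head didn't turn along with the nut; the expected angles are about 19° for the head and 38° for the nut (mod 60).

Run:
```python
import numpy as np
from h import *
from bench import snapshot
C=np.array([460,45.])
d=np.mean([snapshot("side")[1] for _ in range(3)],0)
W=world("side",d).reshape(-1,3)
for z1,z2,af in((147,167,30),(120,133,41)):
    q=W[(W[:,2]>z1)&(W[:,2]<z2)&(np.hypot(*(W[:,:2]-C).T)<28)]
    b=[]
    for f in range(0,60,2):
        t=np.radians(f+60*np.arange(6));N=np.c_[np.cos(t),np.sin(t)]
        b.append(min((np.median(np.abs(((q[:,:2]-C-[dx,dy])@N.T).max(1)-af/2)).round(2),f,dx,dy) for dx in(-2,-1,0,1,2) for dy in(-2,-1,0,1,2)))
    b.sort();print(len(q),[tuple(map(float,x)) for x in b[:6]])
```

```text
125 [(0.35, 20.0, 0.0, 1.0), (0.37, 18.0, 0.0, 1.0), (0.4, 22.0, 0.0, 1.0), (0.45, 24.0, 0.0, 1.0), (0.46, 16.0, 0.0, 1.0), (0.47, 26.0, 0.0, 1.0)]
178 [(0.58, 38.0, 0.0, 1.0), (0.67, 36.0, 0.0, 1.0), (0.67, 40.0, 0.0, 1.0), (0.76, 34.0, 0.0, 1.0), (0.79, 42.0, 0.0, 1.0), (0.96, 32.0, 0.0, 1.0)]
```

The fit gives 20° for the head and 38° for the nut, both as expected, so the setting held. Handing in.

```bash
python3 -c "
from bench import job;print(job.hand_in())"
```

```text
the job is handed in; nothing more can be done
None
```

The press is set and locked, and I handed the job in at about 28 s of the 72 s allowed; no verdict was reported.

- **Setting screw:** I turned the head about 153° clockwise until the wrist torque went from 0.165 to 0.317 N m over one 3° step. Against the 0.12 N m drag that is an estimated 20–30 N on the gauge. The torque noise of about 0.03 N m caused two false alarms before the real touch. It also leaves the bearing force uncertain by about 5 N, and it came out above the 0.08 N m over the drag that counts as lightly.
- **Jam nut:** I ran it about 77° until it seated, crossing 0.1 N m at yaw ≈ 148°, then locked it 20° further. The torque reached 0.93 N m.
- **Last checks:**
  - After release, the side-camera fit put the head at 20° (expected 19°) and the nut at 38° (expected 38°), so the setting held while locking.
  - The gripper is open, about 100 mm clear above the press.
  - The sleeves and the tamper look unmoved in the last picture. The cups were outside that crop, but the arm never went near them.
- **Not met or off:**
  - The wrist at rest showed no usable torque, so the bearing force could not be confirmed after stopping.
  - My first estimate of the screw axis was about 3 mm off, and I corrected it by feel.
  - One picture I viewed was 1064 pixels wide, over the 800-pixel limit.

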